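# Set and clamp a paper trimmer's back stop

### The job

Set the paper trimmer to the size of the finished note pad: with the fingertips push the back stop up against the pad until the pad sits snug between stop and blade. Then tighten the loose wing nut fully (clockwise seen from above) to clamp the stop, brushing its wings round with the outside of the fingertips in at least two separate strokes, finger taken off in between. Pinch and lift nothing, leave the pad lying flat in place and the things around undisturbed.

Things in the scene. Friction and masses are not known exactly. Their poses are not given: they have to be found in the camera images.
- trimmer: lever paper trimmer, fixed to the desk, closed. Grey board 360 (x) by 360 (y) by 30 mm, its top face 30 mm above the desk; origin at the desk under the board's centre. Its x points from the handle end (near the robot) to the far rule (10 mm high, at x = +165 to +180 mm), its y from the blade (right edge, inner face at y = -181 mm, rising 30 mm above the board) to the left edge; z up. Nothing on it stands more than 65 mm above the board
- back_stop (a joint): slide of the back stop along the trimmer's -y, m: 0 = drawn right back (bar centre at trimmer y = -5 mm), 0.061 = pad snug between bar and blade, 0.066 = end of travel. Until the nut is tightened about 3 N moves it, and it stays where it is left; with the nut tight the clamped tongue holds against 15 N or more. The push must come from the bar's +y side
- stop_bar (a point): middle of the back stop's tongue line on top of its bar, 52 mm above the desk, moving with it. The bar is aluminium, 20 mm wide in y, 21 mm high, and runs along the trimmer's x from -92 to +153 mm of this point. From its +y side a flat slotted steel tongue (40 mm wide in x, 4 mm thick, between two 6 mm wide, equally low cheeks: 55 mm in all) runs 180 mm in +y under the wing nut; elsewhere the board behind the bar is free
- note_pad: finished note pad (the pattern), white paper on card with a dark binding strip, 148 (its x) by 105 (its y) by 16 mm, 0.12 to 0.25 kg; origin at the centre of its underside, lying loose on the board between stop and blade, a few mm from the blade and from the far rule
- nut_axis (a point): point on the wing nut's vertical axis at the mid height of its wings, about 62 mm above the desk (trimmer x = 0, y = 95 mm)
- wing_tip (a point): outermost point of one of the two equal, opposite wings, at mid height, 32 mm from the axis. Each wing is a round-ended steel plate 6 mm thick whose lobe spans 13 to 32 mm from the axis and 10 mm above to 10 mm below this point; the hub below it (24 mm diameter) ends 9 mm below this point, a 12 mm stud on the axis ends 2 mm above it
- wing_nut (a joint): turn of the wing nut, rad: negative while loose, grows when it is turned clockwise seen from above, 0 = fully tight, where it stops firmly. It spins with about 0.03 N m, rising to about 0.05 N m over the last half turn as it begins to clamp the stop, stays where it is left and starts 4.2 to 6.4 rad from tight
- clamp: washer with the wing nut it carries; origin on the nut's axis, at the washer's underside, 34 mm above the desk when tight (up to 1.7 mm higher when loose)
- ink_stamp: bystander: black and grey self-inking stamp, 50 by 34 by 57 mm, upright on the board's far left corner; origin under its centre
- staple_box: bystander: cardboard box of staples, 62 by 40 by 26 mm, on the board's near left corner; origin under its centre
- tape_roll: bystander: roll of parcel tape lying flat on the desk left of the trimmer, 96 mm across, 24 mm high; origin under its centre
- stapler: bystander: black stapler, 135 by 34 by 45 mm, on the desk left of the trimmer; origin under its centre
- marker: bystander: marker pen lying on the desk left of the trimmer, 130 mm long; origin under its centre
- mug: bystander: white mug, 82 mm across, 95 mm high, on the desk right of the trimmer; origin under its centre
- calculator: bystander: black desk calculator, 145 by 85 by 17 mm, on the desk right of the trimmer; origin under its centre
Things that resemble listed ones, but are neither listed nor needed, are in the scene too. Leave any blue or green look-alike of the note_pad alone.

How it is judged:
By the outcome, as a careful person would: the job done as asked, in the order asked, and still so for the second after the job is handed in, with the robot touching nothing.
It also fails if it takes over 72 s, if anything falls off the work surface, if the arm or the gripper's body presses on something with over 40 N, if the wrist force passes 120 N, or if a joint passes its speed limit or range.

### The arm

A 6-joint arm with a two-finger parallel gripper is mounted at the origin on the work surface. World frame = base frame: x ahead of the robot, y to its left, z up, the work surface at z = 0. Lengths are in m, angles in degrees, forces in N, time in s.
With the tool pointing down it reaches from about 0.4 to 0.825 m from the base axis. Payload 7 kg.
Tool frame: the origin (TCP) lies midway between the tips of the shut fingers; the grasp point (between the pads) lies 19 mm behind it; z points along the fingers, y is the direction in which the jaws open and shut (so a half turn about z gives the same grasp; the last joint's range is limited). The gripper opens to 88 mm and grips with 3 to 60 N. Pads are 19 mm wide; open, the fingers measure 130 mm over their backs; the gripper's body (78 mm by 193 mm) begins 47 mm behind the grasp point.
Start: joints at [-53.967, 20.546, 0.682, 0, -70.136, -16.507], TCP at [0.226, -0.636, 0.227] pointing down, gripper open.
Joint ranges: [-176.03, 176.03], [-82.01, 121.73], [-58.28, 71.71], [-173.87, 95.51], [-174.79, -0.11], [-173.66, 173.66]. Speed limits (degrees/s): [136.94, 136.94, 172.46, 180, 180, 180].

### API

Orientations are given as [roll, pitch, yaw] about the fixed x, y, z axes, in that order (R = Rz(yaw) Ry(pitch) Rx(roll)).
In Python, from plant import sensors, viewer, r gives the robot as it stands. The module is installed in compiled form; this text tells all that it offers.
- The arm moves only by the shell command python3 -m handwheel 'ROWS' [OPENING] [FORCE]. ROWS is JSON, one flat list of numbers, 6 for each row, row after row: the shift along the world's x, y, z in cm, then the turn, a rotation vector about the world's x, y, z in rad. In form: [tx, ty, tz, wx, wy, wz, tx, ty, tz, wx, wy, wz, ...]. A call has 1 to 8 rows; each row is the pose to reach, as a shift and turn from the pose measured when the call began; what a row does not reach only later rows make up. A row lasts 1/10 s, in which the tool goes at most 50 mm and 8.59 degrees, less where a joint would pass 70% of its speed; a pose out of reach is approached as far as the arm can. A call with a gripper value outside its range is refused whole. OPENING is the closure in counts, from 0 (fully open) to 255 (shut), set as the call begins (- or left out, the last holds). The fingers move at their own pace and stop on an object; FORCE is the grip in N (left out, the last holds). Time passes only in rows, so rows that repeat a pose let the fingers close. It gives the time, the measured TCP pose, the force and the opening at its end, in the units of the state.
- sensors.get_state(): the state, without advancing time (a new reading comes with each control period).
- viewer.capture(name): name is "side" or "top"; returns a dict with "img" (420x560x3 uint8, red, green, blue), "camera_matrix" (3x3 intrinsics, pixels), "camera_from_world" (4x4, takes a point from world to camera coordinates). Camera axes: x right, y down, z forward; pixel columns grow to the right and rows downward; lengths in m; the calibration is good to about 2 mm. A picture is of the moment at which its call begins. There is no depth.
- r.close_job(): hands the job in, once; it reports no verdict.
The state is a dict: "time_s": time; "joints": joint angles; "qd": joint speeds; "joint_torque": joint torques, N m; "tcp_pos": TCP position; "eef_rot": TCP orientation; "contact_force": force on the tool from outside, world axes, zero at the start; "moment": the same for the moment, N m; "gripper_width": finger opening in m.
Only numpy, scipy, OpenCV 4.12 (cv2) and the standard library are available. Lean on these libraries where they do the work, as an engineer would, in place of code of your own. Each camera call takes 0.05 s, during which the arm holds its last target.

## Working session

There is one attempt and no reset: what is moved stays moved. The work goes in short steps, Python scripts to look and compute and a shell command to move; the robot and the scene stay as the last step left them, time stands still between calls to the robot, and variables do not carry over. Pictures are saved under pics/ and viewed, and the job is handed in when it is done.

```bash
mkdir -p pics; python3 - <<'E'
from plant import sensors, viewer, r
import cv2
print(sensors.get_state())
for n in("side","top"):
    c=viewer.capture(n); cv2.imwrite(f"pics/{n}0.png",c["img"][:,:,::-1]); print(n,c["camera_matrix"].tolist(),c["camera_from_world"].round(4).tolist())
E
```

```text
{'time_s': 0.0, 'joints': array([-5.39648868e+01,  2.05942456e+01,  6.33182438e-01, -2.05732621e-02,
       -7.01364071e+01, -1.65061980e+01]), 'qd': array([-0.02323911,  0.0303503 , -0.05794428,  0.06086459,  0.02721411,
        0.0081694 ]), 'joint_torque': array([-3.66342128e-04, -5.82713699e+01,  2.93048483e+01,  6.99690118e+00,
        6.88182103e-03, -1.54354439e-04]), 'tcp_pos': array([ 0.22544061, -0.63571049,  0.22558506]), 'eef_rot': array([ 1.79901051e+02, -9.15308137e-03, -1.60478084e+02]), 'contact_force': array([-0.17373493,  0.35215158,  0.91577374]), 'moment': array([0.01533675, 0.00145567, 0.0469635 ]), 'gripper_width': 0.08769776579791601}
side [[479.48057912060506, 0.0, 283.5801682079142], [0.0, 479.48057912060506, 216.69744857426082], [0.0, 0.0, 1.0]] [[-0.9883, -0.1519, 0.0159, 0.4676], [-0.1236, 0.7343, -0.6675, 0.1347], [0.0897, -0.6616, -0.7444, 1.2461], [0.0, 0.0, 0.0, 1.0]]
top [[523.0372782704477, 0.0, 272.35593959610134], [0.0, 523.0372782704477, 203.62730520614815], [0.0, 0.0, 1.0]] [[-0.0288, -0.9996, -0.0034, -0.0075], [-0.9934, 0.029, -0.1111, 0.4816], [0.1112, 0.0002, -0.9938, 1.4455], [0.0, 0.0, 0.0, 1.0]]
```

View pics/side0.png

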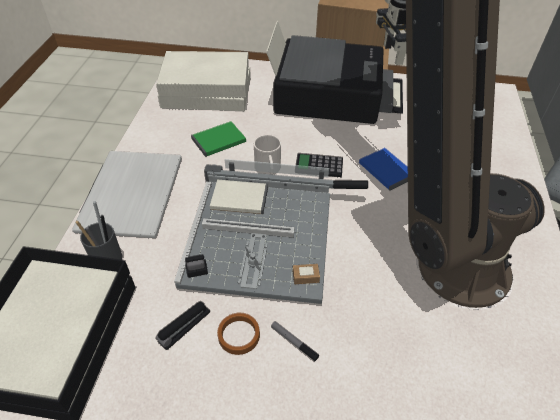

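View pics/top0.png

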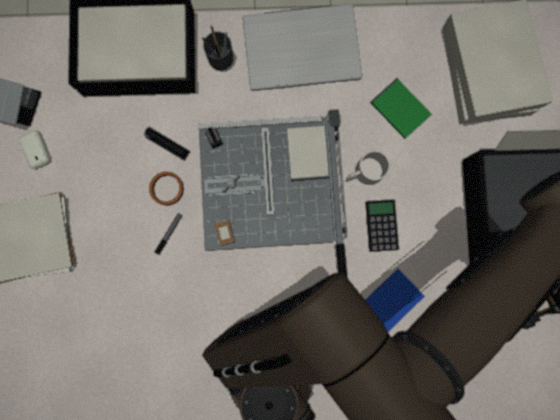

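The side view shows the trimmer at (260,235), the white pad on it at (238,196), the bar at (248,227) and the wing nut at (253,255). The top view shows the pad at (308,152), the bar at (268,170) and the nut at (232,184).

Things that could be taken for the note pad, by top-view pixel:
- green pad (401,107)
- blue pad (395,298)
- paper stacks (500,60), (30,238) and (133,42)
- white pad on the board (308,152): this fits the description

I'll check that choice in a close crop.

```bash
python3 - <<'E'
import cv2
a=cv2.imread("pics/top0.png")[100:260,190:360]; cv2.imwrite("pics/top0c.png",cv2.resize(a,None,fx=3.75,fy=3.75,interpolation=cv2.INTER_CUBIC))
a=cv2.imread("pics/side0.png")[155:305,170:370]; cv2.imwrite("pics/side0c.png",cv2.resize(a,None,fx=4,fy=4,interpolation=cv2.INTER_CUBIC))
E
```

```text
(no output)
```

View pics/top0c.png

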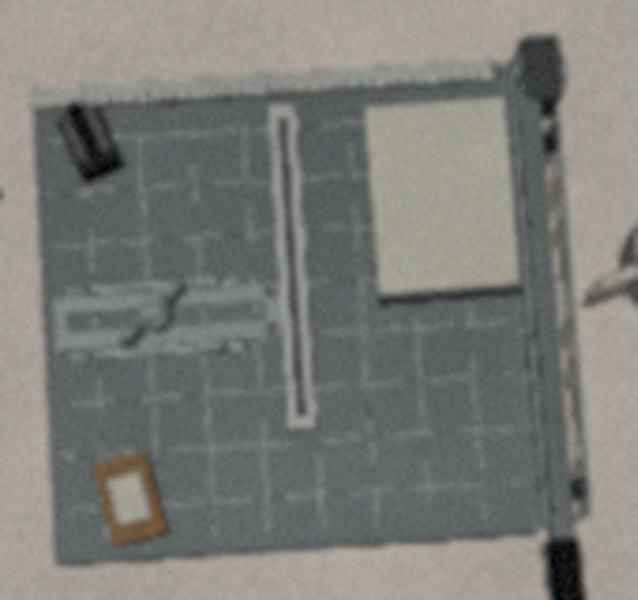

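View pics/side0c.png

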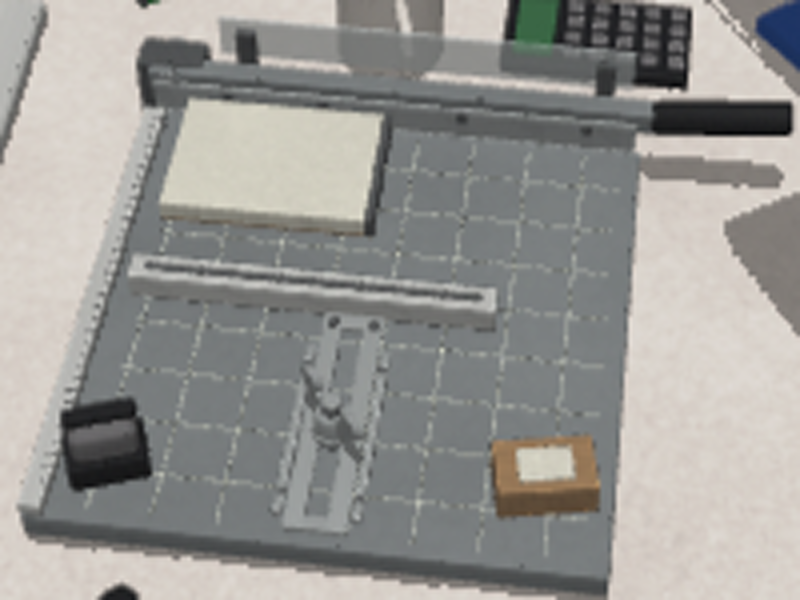

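```bash
cat > h.py <<'E'
import numpy as np,cv2
from scipy.optimize import least_squares
K={'side':np.array([[479.4806,0,283.5802],[0,479.4806,216.6974],[0,0,1]]),'top':np.array([[523.0373,0,272.3559],[0,523.0373,203.6273],[0,0,1]])}
def cap(n):
    from plant import viewer
    c=viewer.capture(n); return c
T={'side':np.array([[-0.9883,-0.1519,0.0159,0.4676],[-0.1236,0.7343,-0.6675,0.1347],[0.0897,-0.6616,-0.7444,1.2461]]),
'top':np.array([[-0.0288,-0.9996,-0.0034,-0.0075],[-0.9934,0.029,-0.1111,0.4816],[0.1112,0.0002,-0.9938,1.4455]])}
def proj(n,X):
    p=K[n]@(T[n]@np.r_[X,1]); return p[:2]/p[2]
def tri(uv):  # dict view->px
    f=lambda X:np.concatenate([proj(n,X)-uv[n] for n in uv])
    s=least_squares(f,[.5,0,.05]); return s.x,s.fun
def onz(n,uv,z):
    s=least_squares(lambda q:proj(n,[q[0],q[1],z])-uv,[.5,0]); return s.x
def t0(u,v): return np.array([190+u/3.75-.37,100+v/3.75-.37])
def s0(u,v): return np.array([170+u/4-.37,155+v/4-.37])
def tr2w(p,x): 
    c,s=np.cos(p[2]),np.sin(p[2]); return np.array([p[0]+c*x[0]-s*x[1],p[1]+s*x[0]+c*x[1],x[2]])
E
python3 - <<'E'
from h import *
P={'nut':((155,313),(330,415)),'tipA':((185,288),(305,370)),'tipB':((123,346),(360,457)),'barfar':((283,105),(138,262)),'barnear':((302,425),(490,292)),
'pFL':((365,106),(163,213)),'pFR':((503,98),(190,100)),'pNR':((520,287),(387,112)),'pNL':((380,294),(370,230)),'brdNL':((57,563),(608,575))}
W={}
for k,(t,s) in P.items():
    x,f=tri({'top':t0(*t),'side':s0(*s)}); W[k]=x; print(k,x.round(4),f.round(1))
M=[('top',t0(57,563),(-.18,.18,.03)),('side',s0(608,575),(-.18,.18,.03)),('top',t0(155,313),(0,.095,.062)),('side',s0(330,415),(0,.095,.062)),('side',s0(638,145),(-.18,-.18,.03))]
f=lambda p:np.concatenate([proj(n,tr2w(p,x))-uv for n,uv,x in M])
s=least_squares(f,[.5,0,0]);print(s.x,np.rad2deg(s.x[2]),s.fun.round(1))
E
```

```text
nut [0.5395 0.0922 0.0474] [ 0.   0.1 -0.1 -0. ]
tipA [0.5579 0.0689 0.0591] [-0.  -0.7  0.6  0.1]
tipB [0.516  0.117  0.0421] [ 0.   0.2 -0.1 -0. ]
barfar [ 0.691  -0.0075  0.0527] [ 0.1  0.9 -0.9 -0.2]
barnear [ 0.4529 -0.0147  0.0587] [-0.  -0.3  0.3  0.1]
pFL [ 0.6926 -0.0695  0.0347] [ 0.1  1.1 -1.1 -0.2]
pFR [ 0.696  -0.1732  0.0436] [ 0.   0.2 -0.2 -0. ]
pNR [ 0.5514 -0.1796  0.0488] [-0.  -0.1  0.1  0. ]
pNL [ 0.5479 -0.0759  0.0365] [ 0.1  1.1 -1.  -0.2]
brdNL [0.3564 0.1699 0.0314] [-0.   0.3 -0.2 -0. ]
[ 0.5431575  -0.00087408  0.04806504] 2.7539236956444464 [-0.1  0.9  0.4  0.5 -1.1 -0.3 -0.1 -3.  -0.7  1.4]
```

```bash
cat > fit.py <<'E'
from h import *
# bar ends top edge centre; tongue; rule
B=[('top',t0(57,563),(-.18,.18,.03)),('side',s0(608,575),(-.18,.18,.03)),('top',t0(37,106),(.18,.18,.035)),('side',s0(24,512),(.18,.18,.035)),('side',s0(638,148),(-.18,-.18,.03))]
BAR=[('top',t0(283,105),(.153,0,.052)),('side',s0(133,258),(.153,0,.052)),('top',t0(302,426),(-.092,0,.052)),('side',s0(495,292),(-.092,0,.052))]
TIP=[('top',t0(185,288),(0,0,.062),1),('side',s0(304,368),(0,0,.064),1),('top',t0(123,346),(0,0,.062),-1),('side',s0(361,457),(0,0,.062),-1)]
def f(p):
    r=[proj(n,tr2w(p,x))-uv for n,uv,x in B]
    r+=[proj(n,tr2w(p,(x[0],p[3],x[2])))-uv for n,uv,x in BAR]
    r+=[proj(n,tr2w(p,(s*.031*np.cos(p[4]),.095+s*.031*np.sin(p[4]),.062)))-uv for n,uv,x,s in TIP]
    return np.concatenate(r)
if __name__=="__main__":
    s=least_squares(f,[.54,0,.04,-.005,-.8],loss='soft_l1');print(s.x.round(4),np.rad2deg(s.x[2:]),f(s.x).round(1))
    p=s.x
    for x in [(0,.095,.062),(0,p[3],.052),(-.09,p[3]+.01,.05),(.08,p[3]+.01,.05),(-.18,.18,.03)]: print(x,tr2w(p,x).round(4))
    W=[(.6926,-.0695),(.696,-.1732),(.5514,-.1796),(.5479,-.0759)]
    c,sn=np.cos(p[2]),np.sin(p[2])
    for w in W: d=np.array(w)-p[:2]; print('pad tr',(c*d[0]+sn*d[1]).round(4),(-sn*d[0]+c*d[1]).round(4))
E
python3 fit.py
```

```text
[ 0.5408 -0.0029  0.0435 -0.0118 -0.8658] [  2.49058569  -0.67367262 -49.6061927 ] [ 0.4  1.4  1.1  0.2 -1.9 -3.3 -1.2 -0.3  0.4  0.5  0.2 -0.1 -0.7  0.7
  1.5  0.8  0.5  0.8 -0.3 -0.8  0.8  0.   0.1 -0.7 -0.2 -5.5]
(0, 0.095, 0.062) [0.5367 0.0921 0.062 ]
(0, np.float64(-0.01175780531426211), 0.052) [ 0.5414 -0.0146  0.052 ]
(-0.09, np.float64(-0.0017578053142621106), 0.05) [ 0.451  -0.0085  0.05  ]
(0.08, np.float64(-0.0017578053142621106), 0.05) [ 0.6208 -0.0011  0.05  ]
(-0.18, 0.18, 0.03) [0.3532 0.1691 0.03  ]
pad tr 0.1487 -0.0732
pad tr 0.1476 -0.1769
pad tr 0.0029 -0.177
pad tr 0.0039 -0.0733
```

The white pad with the dark binding strip on the board is confirmed. The fit puts the nut axis at about (0.537, 0.092), trimmer yaw at 2.5°, and the bar centre at trimmer y ≈ -12 mm. I'll move over, turning the jaw axis parallel to the trimmer's x.

```bash
python3 -m handwheel '[0,0,4.5,0,0,0, 1.5,4,7,0,0,0.14, 3.5,8.4,8,0,0,0.28, 5.5,12.8,8,0,0,0.42, 7.5,17.2,8,0,0,0.56, 9.5,21.6,8,0,0,0.70, 11.5,26,8,0,0,0.84, 13.5,30.4,8,0,0,0.98]' 0 20
```

```text
time_s: 0.9
tcp_pos: [0.3606, -0.3299, 0.3056]
eef_rot: [179.9, 0.0, -104.0]
contact_force: [1.3, 0.3, 1.1]
gripper_width: 0.0876
```

```bash
python3 -c "
from plant import sensors
s=sensors.get_state();print({k:s[k].round(4) for k in('joints','tcp_pos','eef_rot','contact_force')})"
```

```text
{'joints': array([-1.93420e+01,  1.35900e-01, -1.44567e+01,  7.60000e-03,
       -7.54922e+01,  5.32660e+00]), 'tcp_pos': array([ 0.3606, -0.3299,  0.3056]), 'eef_rot': array([ 1.799148e+02,  6.000000e-04, -1.040135e+02]), 'contact_force': array([1.2971, 0.3321, 1.0846])}
```

```bash
python3 -m handwheel '[2.2,4.4,0,0,0,0.1, 4.4,8.8,0,0,0,0.2, 6.7,13.2,0,0,0,0.288, 9,17.6,0,0,0,0.288, 11.2,22,0,0,0,0.288, 13.5,26.4,-1,0,0,0.288, 15.7,30.8,-2,0,0,0.288, 17.9,35.2,-4,0,0,0.288]' && python3 -m handwheel '[0,0,-4,0,0,0, 0,0,-8,0,0,0, 0,0,-10,0,0,0, 0,0,-10,0,0,0]'; python3 - <<'E'
from h import *
for n in("side","top"): cv2.imwrite(f"pics/{n}1.png",cap(n)["img"][:,:,::-1])
a=cv2.imread("pics/side1.png")[125:305,170:370]; cv2.imwrite("pics/side1c.png",cv2.resize(a,None,fx=3.2,fy=3.2,interpolation=cv2.INTER_CUBIC))
E
```

```text
time_s: 1.7
tcp_pos: [0.539, 0.0211, 0.2676]
eef_rot: [-180.0, 0.0, -87.5]
contact_force: [0.7, -0.5, 1.2]
gripper_width: 0.0878
time_s: 2.1
tcp_pos: [0.5367, 0.0207, 0.1642]
eef_rot: [179.7, -0.1, -87.5]
contact_force: [-0.1, -0.7, 0.6]
gripper_width: 0.0877
```

View pics/side1c.png

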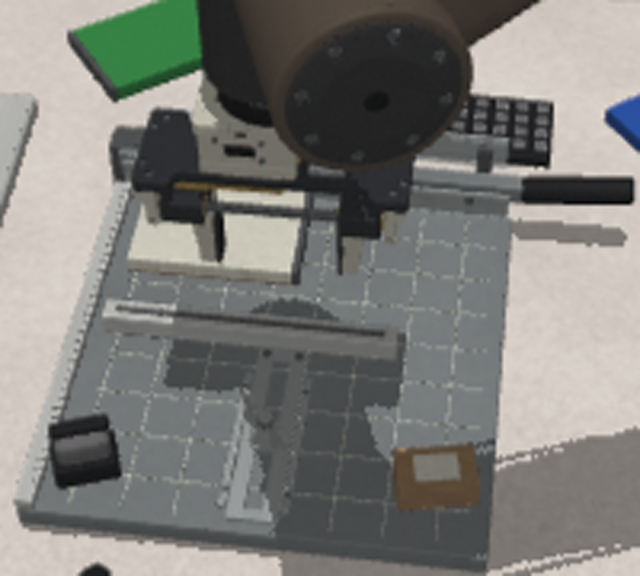

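View pics/top1.png

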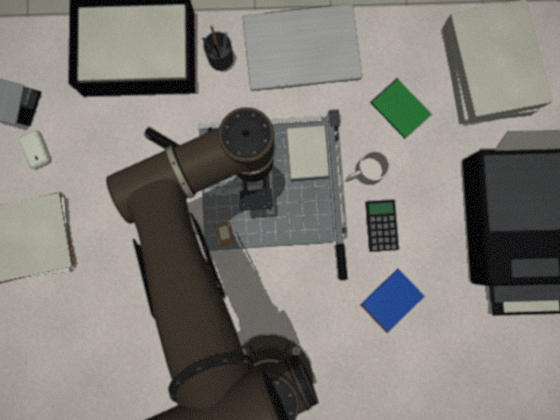

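The side view shows the open fingers hovering over the bar and straddling the tongue, with nothing disturbed. I'll descend behind the bar.

```bash
python3 -m handwheel '[0.3,0.2,-4,0,0,0, 0.3,0.2,-8,0,0,0, 0.3,0.2,-9.5,0,0,0, 0.3,0.2,-9.5,0,0,0]'; python3 - <<'E'
from h import *
for n in("side",): cv2.imwrite(f"pics/{n}2.png",cap(n)["img"][:,:,::-1])
a=cv2.imread("pics/side2.png")[155:305,170:370]; cv2.imwrite("pics/side2c.png",cv2.resize(a,None,fx=4,fy=4,interpolation=cv2.INTER_CUBIC))
E
```

```text
time_s: 2.6
tcp_pos: [0.542, 0.0228, 0.0725]
eef_rot: [179.9, -0.0, -87.5]
contact_force: [-0.5, -0.1, 0.8]
gripper_width: 0.0875
```

View pics/side2c.png

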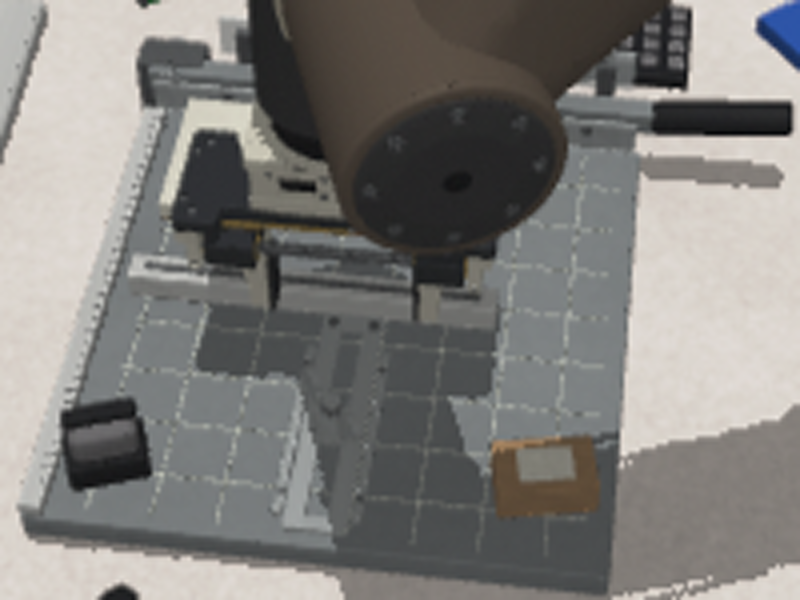

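```bash
python3 -m handwheel '[-0.1,0.1,-1.7,0,0,0, -0.1,0.1,-3.3,0,0,0, -0.1,0.1,-3.3,0,0,0]'; python3 -m handwheel '[0,-0.6,0,0,0,0, 0,-1.2,0,0,0,0, 0,-1.5,0,0,0,0, 0,-1.5,0,0,0,0]';  python3 -m handwheel '[0,-0.6,0,0,0,0, 0,-1.2,0,0,0,0, 0,-1.5,0,0,0,0, 0,-1.5,0,0,0,0]'; python3 - <<'E'
from h import *
for n in("side",): cv2.imwrite(f"pics/{n}3.png",cap(n)["img"][:,:,::-1])
a=cv2.imread("pics/side3.png")[155:305,170:370]; cv2.imwrite("pics/side3c.png",cv2.resize(a,None,fx=4,fy=4,interpolation=cv2.INTER_CUBIC))
E
```

```text
time_s: 2.95
tcp_pos: [0.5426, 0.0242, 0.0418]
eef_rot: [-179.9, 0.0, -87.5]
contact_force: [-0.3, 1.0, 0.7]
gripper_width: 0.0876
time_s: 3.35
tcp_pos: [0.5432, 0.0088, 0.0427]
eef_rot: [-179.8, 0.0, -87.5]
contact_force: [-0.2, 0.5, -0.1]
gripper_width: 0.0874
time_s: 3.75
tcp_pos: [0.5432, -0.0068, 0.0428]
eef_rot: [-179.8, 0.0, -87.5]
contact_force: [-0.6, -0.5, -0.3]
gripper_width: 0.0873
```

View pics/side3c.png

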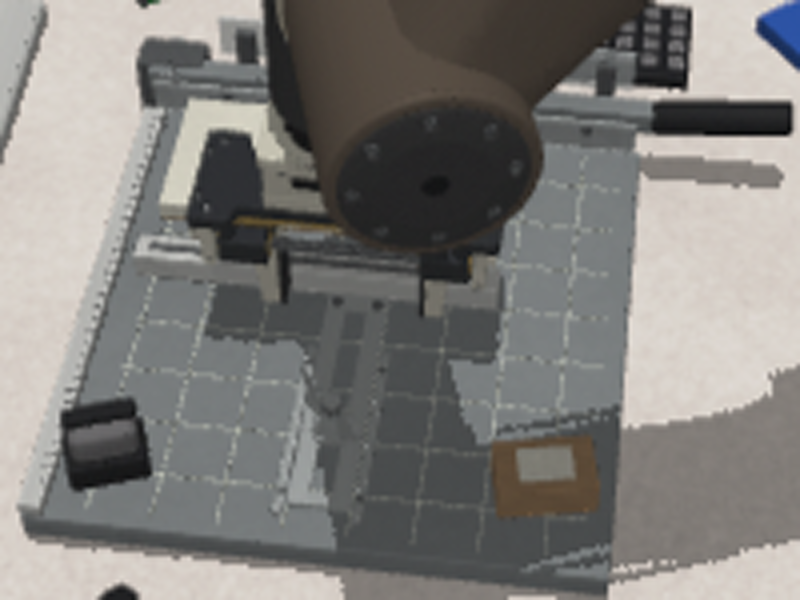

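The bar is moving with the fingers; its far end has gone from crop (133,258) to about (140,243). I'll keep pushing, slowly near the end.

```bash
python3 -m handwheel '[0,-0.6,-0.2,0,0,0, 0,-1.2,-0.4,0,0,0, 0.1,-1.8,-0.4,0,0,0, 0.1,-2.4,-0.4,0,0,0, 0.1,-2.8,-0.4,0,0,0, 0.1,-3,-0.4,0,0,0]';python3 -m handwheel '[0,-0.2,0,0,0,0, 0,-0.4,0,0,0,0, 0,-0.6,0,0,0,0, 0,-0.6,0,0,0,0]'; python3 -m handwheel '[0,-0.15,0,0,0,0, 0,-0.2,0,0,0,0, 0,-0.2,0,0,0,0]'
```

```text
time_s: 4.4
tcp_pos: [0.5436, -0.0373, 0.0384]
eef_rot: [-179.9, -0.0, -87.5]
contact_force: [0.6, 3.1, -1.7]
gripper_width: 0.0876
time_s: 4.8
tcp_pos: [0.5438, -0.0435, 0.0384]
eef_rot: [-179.9, -0.0, -87.5]
contact_force: [1.3, 1.9, -2.4]
gripper_width: 0.088
time_s: 5.1
tcp_pos: [0.5439, -0.0454, 0.0384]
eef_rot: [-179.8, -0.0, -87.5]
contact_force: [1.2, 3.6, -1.7]
gripper_width: 0.0875
```

```bash
for i in 1 2; do python3 -m handwheel '[0,-0.1,0,0,0,0, 0,-0.15,0,0,0,0, 0,-0.15,0,0,0,0]'|grep -E 'tcp|force'; done; python3 - <<'E'
from h import *
for n in("side","top"): cv2.imwrite(f"pics/{n}4.png",cap(n)["img"][:,:,::-1])
a=cv2.imread("pics/side4.png")[155:255,190:310]; b=cv2.imread("pics/top4.png")[110:220,250:350]
cv2.imwrite("pics/side4c.png",cv2.resize(a,None,fx=6,fy=6,interpolation=cv2.INTER_CUBIC));cv2.imwrite("pics/top4c.png",cv2.resize(b,None,fx=5,fy=5,interpolation=cv2.INTER_CUBIC))
E
```

```text
tcp_pos: [0.5439, -0.046, 0.0385]
contact_force: [-1.1, 10.3, 0.0]
tcp_pos: [0.544, -0.0461, 0.0386]
contact_force: [-1.8, 12.8, 1.3]
```

View pics/side4c.png

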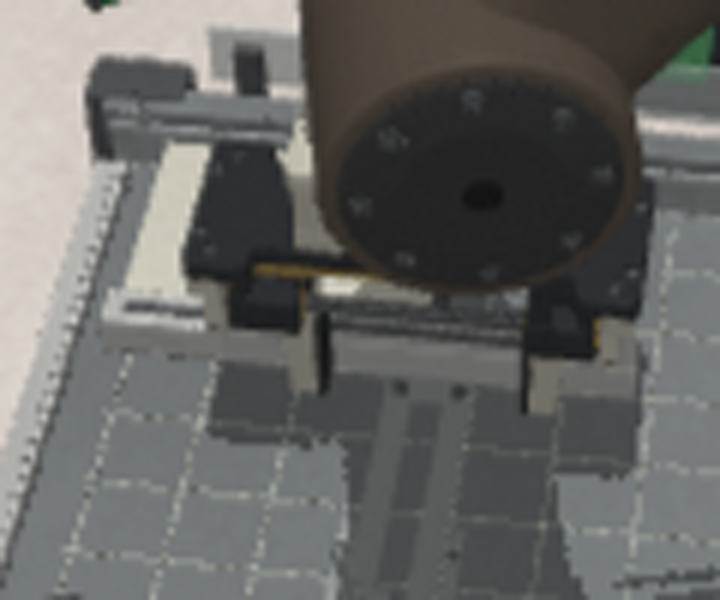

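View pics/top4c.png

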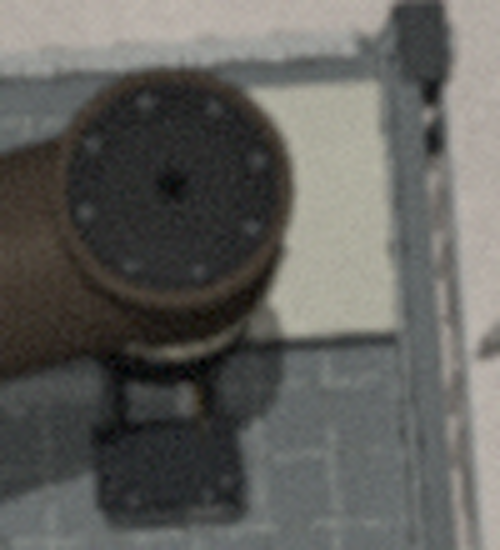

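The force rose from about 3 to 12.8 N, and the TCP stopped at y = -0.046. In the top crop the pad's right edge meets the blade at (395,200), and in the side crop the bar lies along the pad's left edge at (110,300). The pad is snug, so I'll back off, rise and plan the brushing.

```bash
python3 -m handwheel '[0,0.5,0,0,0,0, 0,1.5,0,0,0,0, 0,2,2,0,0,0, 0,2,6,0,0,0, 0,2,10,0,0,0, 0,2,11,0,0,0]' 255 10; python3 - <<'E'
from h import *
for n in("side",): cv2.imwrite(f"pics/{n}5.png",cap(n)["img"][:,:,::-1])
a=cv2.imread("pics/side5.png")[155:305,170:370]; cv2.imwrite("pics/side5c.png",cv2.resize(a,None,fx=4,fy=4,interpolation=cv2.INTER_CUBIC))
# contact wing angle vs block orbit
rx,ry=34,27
def hit(th,ph):
    c=(rx*np.cos(th),ry*np.sin(th)); A=(c,(42,19),0.)
    m=(22.5*np.cos(ph),22.5*np.sin(ph)); B=(m,(19,6),np.degrees(ph))
    return cv2.rotatedRectangleIntersection(A,B)[0]>0
for td in range(60,-200,-20):
    th=np.radians(td); ph=th-np.pi*.6
    q=[p for p in np.radians(np.arange(td-110,td+110)) if hit(th,p)]
    print(td,(round(rx*np.cos(th)/10,1),round(ry*np.sin(th)/10,1)),np.degrees([q[0],q[-1]]).round())
E
```

```text
time_s: 6.4
tcp_pos: [0.5463, -0.0258, 0.1533]
eef_rot: [-179.4, 0.2, -87.6]
contact_force: [0.1, 0.8, 0.2]
gripper_width: 0.0453
60 (np.float64(1.7), np.float64(2.3)) [ 21. 118.]
40 (np.float64(2.6), np.float64(1.7)) [ 9. 85.]
20 (np.float64(3.2), np.float64(0.9)) [-14.  67.]
0 (np.float64(3.4), np.float64(0.0)) [-46.  46.]
-20 (np.float64(3.2), np.float64(-0.9)) [-67.  14.]
-40 (np.float64(2.6), np.float64(-1.7)) [-85.  -9.]
-60 (np.float64(1.7), np.float64(-2.3)) [-118.  -21.]
-80 (np.float64(0.6), np.float64(-2.7)) [-139.  -28.]
-100 (np.float64(-0.6), np.float64(-2.7)) [-152.  -41.]
-120 (np.float64(-1.7), np.float64(-2.3)) [-159.  -62.]
-140 (np.float64(-2.6), np.float64(-1.7)) [-171.  -95.]
-160 (np.float64(-3.2), np.float64(-0.9)) [-194. -113.]
-180 (np.float64(-3.4), np.float64(-0.0)) [-226. -134.]
```

View pics/side5c.png

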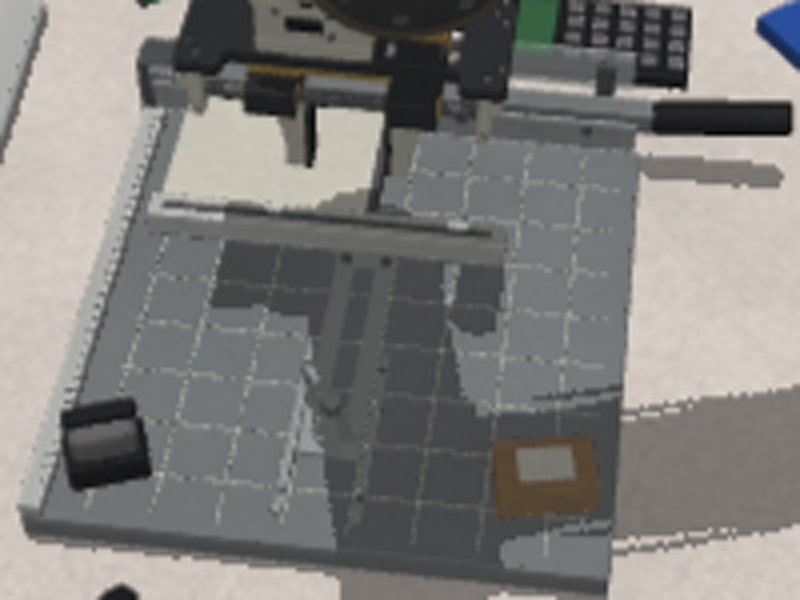

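The bar (far end at (150,215) in the crop) now lies along the pad's left edge, and the nut is still at (330,410). I'll check the nut axis with each view at its known height.

```bash
python3 - <<'E'
from h import *
a=cv2.imread("pics/side0.png")[235:280,230:280]; cv2.imwrite("pics/nutS.png",cv2.resize(a,None,fx=12,fy=12,interpolation=cv2.INTER_CUBIC))
a=cv2.imread("pics/top0.png")[165:205,200:255]; cv2.imwrite("pics/nutT.png",cv2.resize(a,None,fx=12,fy=12,interpolation=cv2.INTER_CUBIC))
for p in [(0.5367,.0921,.062),(0.5367,.0921,.064),(0.5367,.0921,.052)]: print(((proj('side',p)+.46-[230,235])*12).round(),((proj('top',p)+.46-[200,165])*12).round())
E
```

```text
[281. 244.] [373. 227.]
[281. 239.] [372. 225.]
[283. 274.] [376. 233.]
```

View pics/nutS.png

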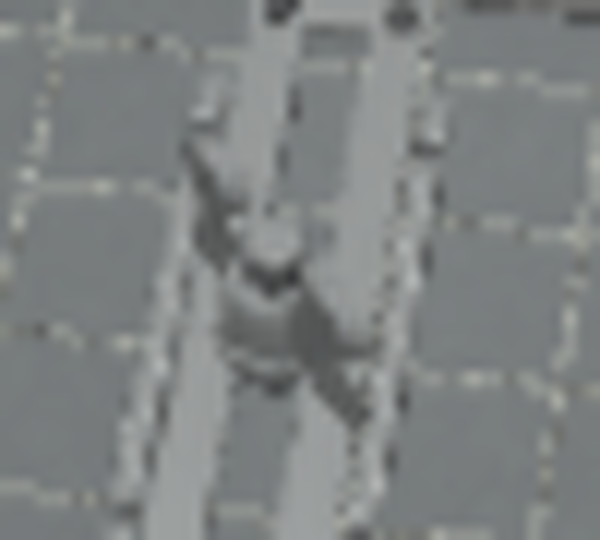

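View pics/nutT.png

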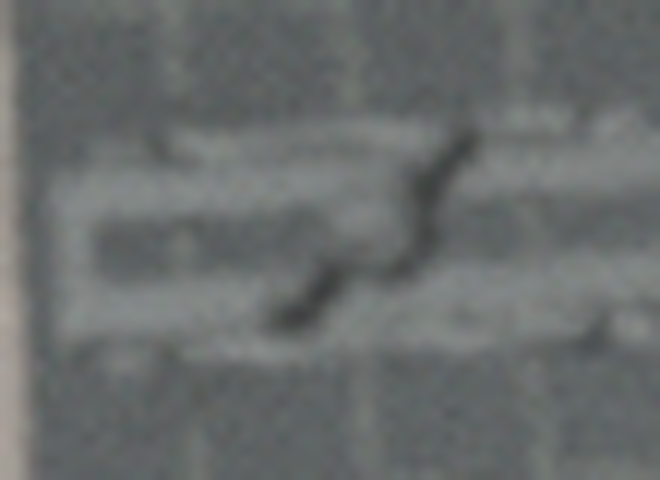

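The axis is confirmed to about 2 mm at (0.538, 0.0925), with the wing angle about -47°. I'll go to the start of stroke 1, ahead-left of the nut.

```bash
python3 -m handwheel '[0.5,4.5,0,0,0,0, 1,9,0,0,0,0, 1.6,13.7,0,0,0,0, 1.6,13.7,-2,0,0,0, 1.6,13.7,-5,0,0,0, 1.6,13.7,-6.5,0,0,0, 1.6,13.7,-6.5,0,0,0]'; python3 - <<'E'
from h import *
for n in("side",): cv2.imwrite(f"pics/{n}6.png",cap(n)["img"][:,:,::-1])
a=cv2.imread("pics/side6.png")[155:305,170:370]; cv2.imwrite("pics/side6c.png",cv2.resize(a,None,fx=4,fy=4,interpolation=cv2.INTER_CUBIC))
E
```

```text
time_s: 7.15
tcp_pos: [0.5598, 0.1104, 0.0846]
eef_rot: [-179.7, 0.0, -87.6]
contact_force: [0.5, -0.3, -0.5]
gripper_width: 0.0
```

View pics/side6c.png

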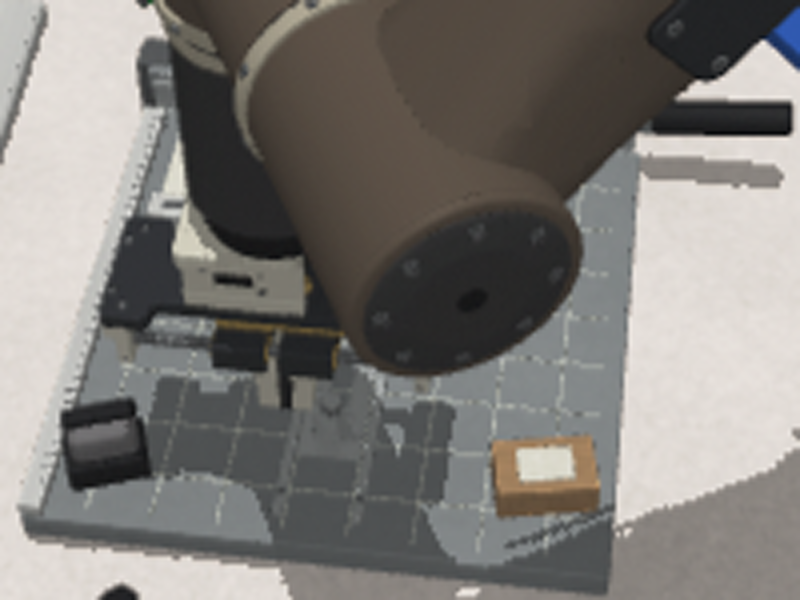

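The shut fingers hover at crop (285,405), just beside the nut hub at (330,405), and nothing is touching. I'll descend and start stroke 1.

```bash
python3 -m handwheel '[0.2,0.1,-1.5,0,0,0, 0.2,0.1,-2.6,0,0,0, 0.2,0.1,-2.6,0,0,0]'; python3 -c "
from plant import sensors
p=sensors.get_state()['tcp_pos']; import numpy as np
for td in range(30,-180,-15):
    t=np.radians(td); print(td,((np.array([.538+.032*np.cos(t),.0925+.027*np.sin(t)])-p[:2])*100).round(2))"
```

```text
time_s: 7.5
tcp_pos: [0.5622, 0.1113, 0.0594]
eef_rot: [-179.7, 0.0, -87.6]
contact_force: [-0.9, -0.9, -0.3]
gripper_width: 0.0005
30 [ 0.35 -0.53]
15 [ 0.67 -1.18]
0 [ 0.78 -1.88]
-15 [ 0.67 -2.58]
-30 [ 0.35 -3.23]
-45 [-0.16 -3.79]
-60 [-0.82 -4.21]
-75 [-1.6  -4.48]
-90 [-2.42 -4.58]
-105 [-3.25 -4.48]
-120 [-4.02 -4.21]
-135 [-4.69 -3.79]
-150 [-5.19 -3.23]
-165 [-5.51 -2.58]
```

```bash
python3 -m handwheel '[0.4,-0.5,-0.1,0,0,0, 0.7,-1.2,-0.1,0,0,0, 0.8,-1.9,-0.1,0,0,0, 0.7,-2.6,-0.1,0,0,0, 0.4,-3.2,-0.1,0,0,0, -0.2,-3.8,-0.1,0,0,0, -0.5,-4,-0.1,0,0,0, -0.5,-4,-0.1,0,0,0]'; python3 -c "
from h import *
cv2.imwrite('pics/side7.png',cv2.resize(cap('side')['img'][155:305,170:370,::-1],None,fx=4,fy=4,interpolation=cv2.INTER_CUBIC))"
```

```text
time_s: 8.3
tcp_pos: [0.5567, 0.0708, 0.0586]
eef_rot: [-179.7, 0.0, -87.6]
contact_force: [-0.3, 0.7, -0.4]
gripper_width: 0.0006
```

View pics/side7.png

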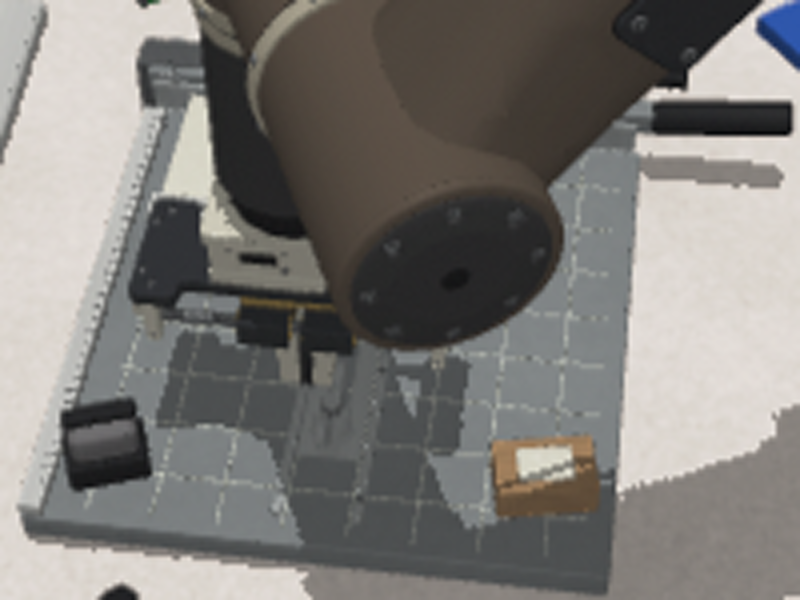

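The wing has turned: it now runs from crop (345,370) to (320,435), with low force. I'll continue the stroke round to the near side.

```bash
python3 -m handwheel '[-1,-0.4,0,0,0,0, -1.9,-0.5,0,0,0,0, -2.7,-0.4,0,0,0,0, -3.5,-0.2,0,0,0,0, -4.1,0.3,0,0,0,0, -4.6,0.8,0,0,0,0, -5,1.5,0,0,0,0, -5,1.5,0,0,0,0]'; python3 -c "
from h import *
cv2.imwrite('pics/side8.png',cv2.resize(cap('side')['img'][155:305,170:370,::-1],None,fx=4,fy=4,interpolation=cv2.INTER_CUBIC))"
```

```text
time_s: 9.15
tcp_pos: [0.506, 0.0867, 0.0584]
eef_rot: [-179.8, 0.0, -87.5]
contact_force: [-0.6, -0.8, 1.0]
gripper_width: 0.0002
```

View pics/side8.png

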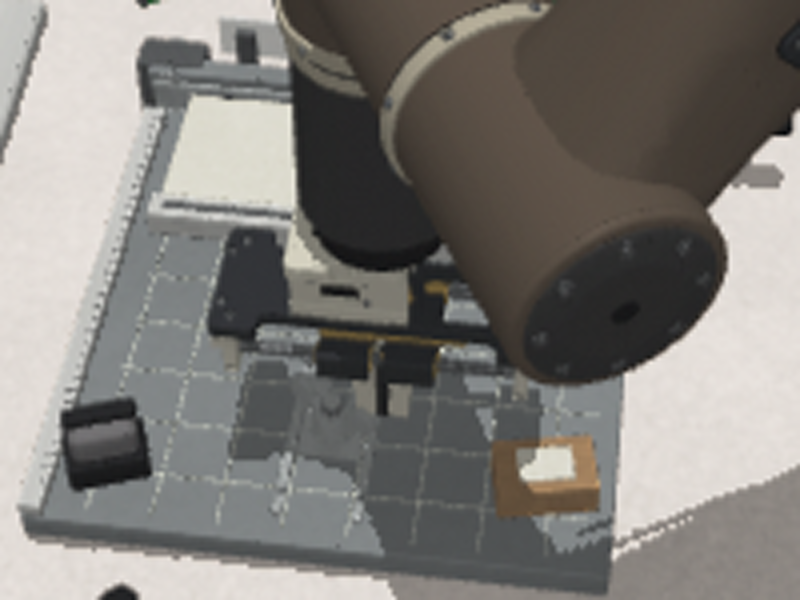

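```bash
python3 -m handwheel '[-0.1,-0.5,0,0,0,0, -0.1,-0.5,2.5,0,0,0, -0.1,-0.5,5,0,0,0, 1.5,1,5,0,0,0, 4.5,2.5,5,0,0,0, 5.8,2.6,5,0,0,0, 5.8,2.6,5,0,0,0]'; python3 -c "
from h import *
cv2.imwrite('pics/side9.png',cv2.resize(cap('side')['img'][220:280,220:290,::-1],None,fx=8,fy=8,interpolation=cv2.INTER_CUBIC))"
```

```text
time_s: 9.9
tcp_pos: [0.5656, 0.1126, 0.1078]
eef_rot: [-179.8, -0.0, -87.6]
contact_force: [-1.1, -0.7, -0.4]
gripper_width: 0.0001
```

View pics/side9.png

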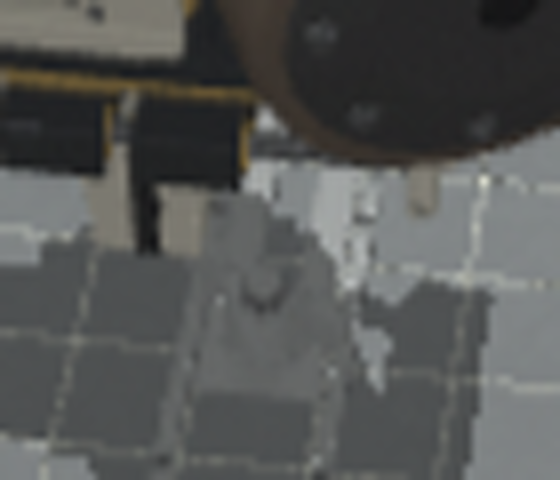

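```bash
python3 -c "
from h import *
g=cv2.imread('pics/side9.png',0); g=np.clip((g.astype(float)-60)*4,0,255).astype('uint8'); cv2.imwrite('pics/side9e.png',g)"
```

```text
(no output)
```

View pics/side9e.png

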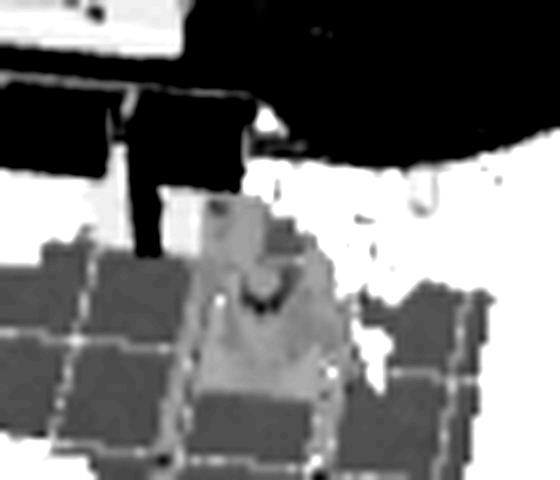

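The wings now lie face-on to the camera in shadow, which agrees with the predicted angle of about -15°. I'll descend for stroke 2 and watch the force.

```bash
python3 -m handwheel '[-0.2,0,-2.5,0,0,0, -0.2,0,-4.5,0,0,0, -0.2,0,-4.9,0,0,0, -0.2,0,-4.9,0,0,0]'; python3 -m handwheel '[0.2,-0.6,0,0,0,0, 0.5,-1.3,0,0,0,0, 0.6,-2,0,0,0,0, 0.5,-2.7,0,0,0,0, 0.2,-3.3,0,0,0,0, -0.3,-3.9,0,0,0,0, -0.6,-4.1,0,0,0,0, -0.6,-4.1,0,0,0,0]'; python3 -c "
from h import *
cv2.imwrite('pics/side10.png',cv2.resize(cap('side')['img'][155:305,170:370,::-1],None,fx=4,fy=4,interpolation=cv2.INTER_CUBIC))"
```

```text
time_s: 10.35
tcp_pos: [0.5613, 0.1114, 0.0582]
eef_rot: [-179.9, -0.1, -87.6]
contact_force: [0.3, 0.1, 0.2]
gripper_width: 0.0005
time_s: 11.15
tcp_pos: [0.5551, 0.07, 0.0584]
eef_rot: [-179.9, -0.1, -87.6]
contact_force: [2.5, 0.2, 0.3]
gripper_width: 0.0003
```

View pics/side10.png

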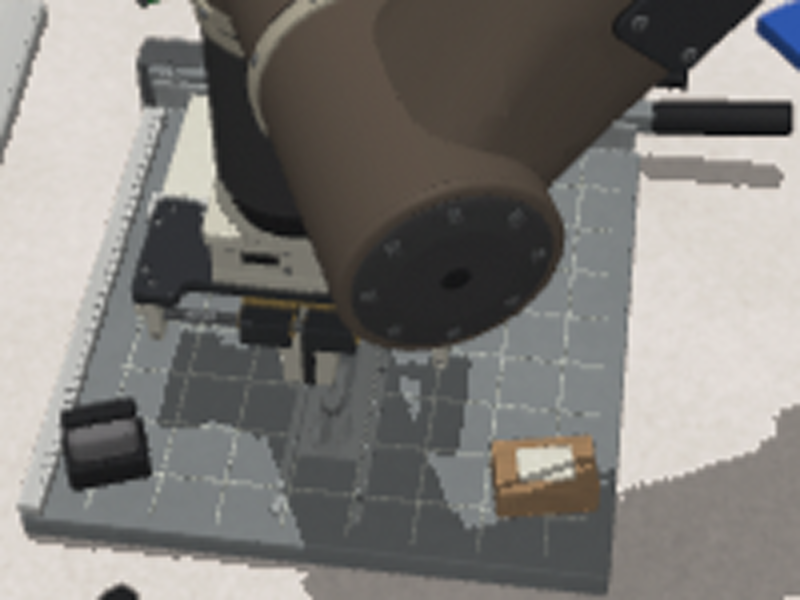

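The wing is turned past the fingertip at (345,360)–(325,430), the same place as at mid-stroke 1, so the total is about 240°. From here I'll go in shorter calls to catch the stop.

```bash
python3 -m handwheel '[-0.9,-0.4,0,0,0,0, -1.7,-0.5,0,0,0,0, -1.7,-0.5,0,0,0,0]';
```

```text
time_s: 11.5
tcp_pos: [0.5372, 0.0647, 0.0585]
eef_rot: [-180.0, -0.1, -87.6]
contact_force: [2.3, -3.0, -0.7]
gripper_width: 0.0006
```

```bash
python3 -m handwheel '[-0.8,0.1,0,0,0,0, -1.5,0.3,0,0,0,0, -1.5,0.3,0,0,0,0]';
```

```text
time_s: 11.8
tcp_pos: [0.5321, 0.0678, 0.061]
eef_rot: [-179.0, -0.1, -87.3]
contact_force: [40.4, -24.1, -20.1]
gripper_width: 0.0001
```

Force jumped to 40 N: the nut is at its firm stop, about 280° (4.9 rad) turned, which lies within the stated range. I'll back the finger off and lift.

```bash
python3 -m handwheel '[0.8,-0.6,-0.2,0,0,0, 0.8,-0.6,0,0,0,0, 0.8,-0.6,3,0,0,0, 0.8,-0.6,7,0,0,0, 0.8,-3,11,0,0,0, 0.8,-7,15,0,0,0, 0.8,-11,16,0,0,0, 0.8,-14,16,0,0,0]'; python3 -c "
from h import *
cv2.imwrite('pics/side11.png',cv2.resize(cap('side')['img'][155:305,170:370,::-1],None,fx=4,fy=4,interpolation=cv2.INTER_CUBIC))"
```

```text
time_s: 12.6
tcp_pos: [0.5402, -0.0736, 0.2239]
eef_rot: [-178.8, -0.1, -87.3]
contact_force: [0.1, 0.4, 0.0]
gripper_width: 0.0003
```

View pics/side11.png

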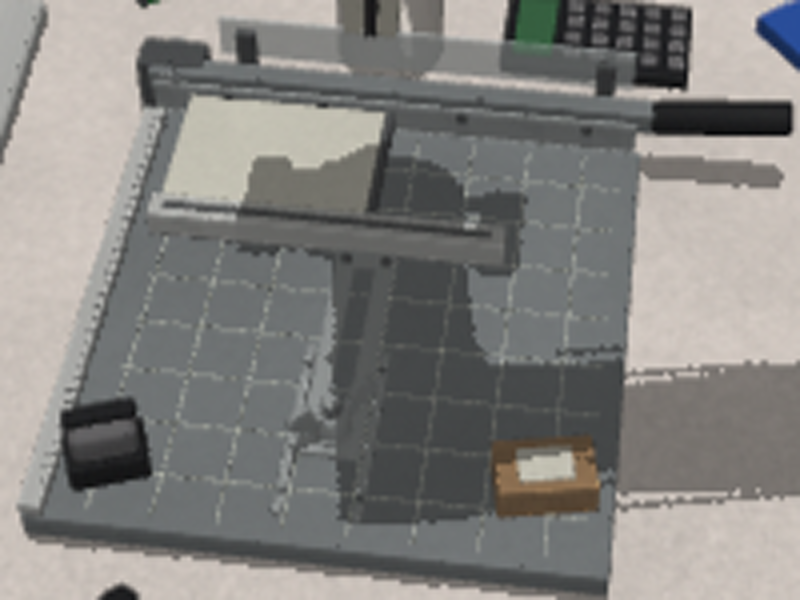

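```bash
python3 -m handwheel '[-1,-4,2,0,0,0, -2.5,-8,4,0,0,0, -4,-12,5,0,0,0, -6,-16,6,0,0,0, -8,-20,6,0,0,0, -10,-24,6,0,0,0, -12,-26,6,0,0,0, -12,-26,6,0,0,0]'; python3 -c "
from h import *
S=cap('side')['img'][:,:,::-1];T=cap('top')['img'][:,:,::-1]
cv2.imwrite('pics/S12.png',S);cv2.imwrite('pics/T12.png',T)
cv2.imwrite('pics/side12.png',cv2.resize(S[155:305,170:370],None,fx=4,fy=4,interpolation=cv2.INTER_CUBIC))
cv2.imwrite('pics/top12.png',cv2.resize(T[100:260,190:360],None,fx=3.75,fy=3.75,interpolation=cv2.INTER_CUBIC))"
```

```text
time_s: 13.45
tcp_pos: [0.4161, -0.3373, 0.2816]
eef_rot: [-179.1, -0.0, -87.6]
contact_force: [0.7, -0.3, 0.5]
gripper_width: 0.0002
```

View pics/side12.png

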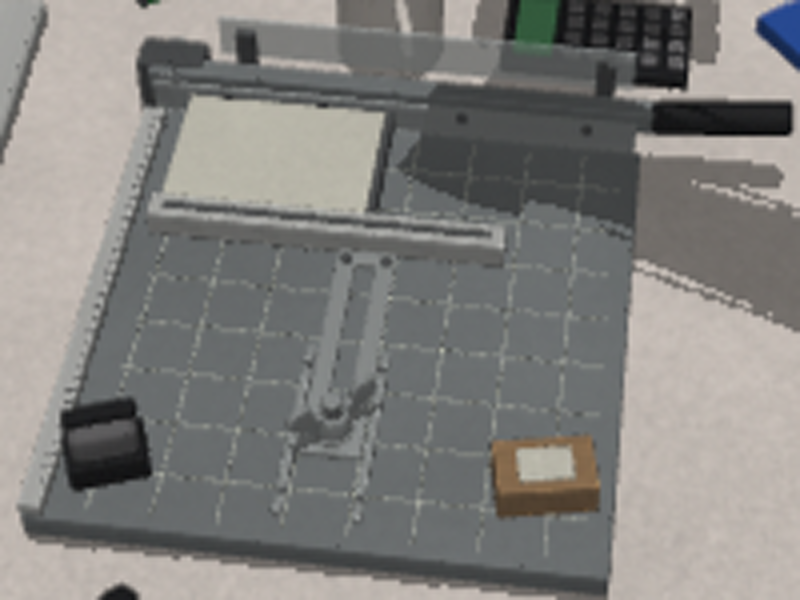

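View pics/top12.png

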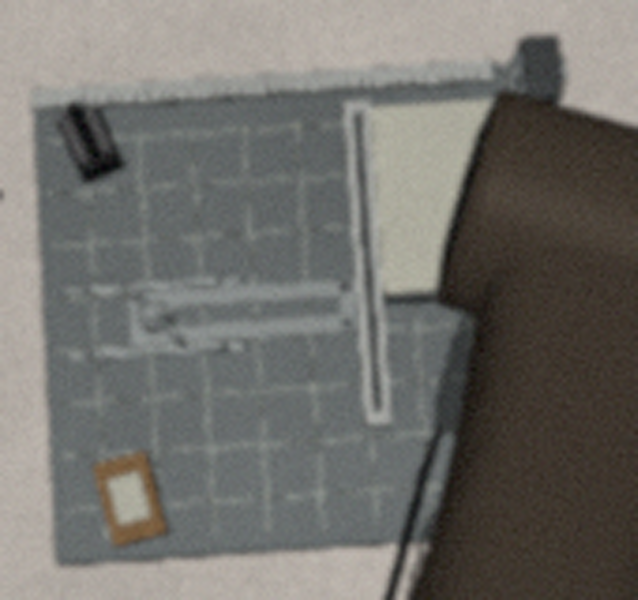

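The pad lies flush between the bar (face at (265,215)) and the blade, and the bystanders are unmoved. The wings run from (295,430) to (375,395). I'll check that wing angle, then confirm tightness with one more brush using the opposite wing, to rule out a jam on the stud.

```bash
python3 - <<'E'
from h import *
a=cv2.imread("pics/S12.png")[235:280,230:280]; cv2.imwrite("pics/nut12.png",cv2.resize(a,None,fx=12,fy=12,interpolation=cv2.INTER_CUBIC))
for d in range(10,51,10):
    t=np.radians(d)
    print(d,[((proj('side',(.538+s*.032*np.cos(t),.0925+s*.032*np.sin(t),.061))+.46-[230,235])*12).round() for s in(1,-1)])
E
```

```text
10 [array([119., 249.]), array([430., 247.])]
20 [array([121., 271.]), array([427., 225.])]
30 [array([127., 292.]), array([421., 205.])]
40 [array([137., 312.]), array([409., 186.])]
50 [array([152., 330.]), array([394., 169.])]
```

View pics/nut12.png

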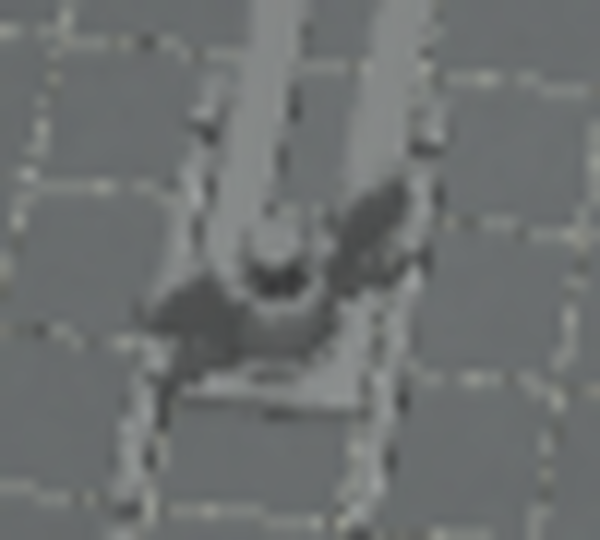

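The wing angle is 40°, so the nut has turned about 273° (4.77 rad). Where it stopped, the finger was 15 mm from the axis, clear of the stud. I'll add a third brush on the other wing to confirm it's firm.

```bash
python3 -m handwheel '[1,4.5,0,0,0,0, 2,9,0,0,0,0, 3,13.5,0,0,0,0, 4,18,0,0,0,0, 5,22.5,0,0,0,0, 6,27,0,0,0,0, 7,31.5,0,0,0,0, 8,36,0,0,0,0]' | grep tcp;  python3 -m handwheel '[1,4,0,0,0,0, 2,8,0,0,0,0, 3,10.2,-3,0,0,0, 3,10.2,-7,0,0,0, 3,10.2,-11,0,0,0, 3,10.2,-15,0,0,0, 3,10.2,-17,0,0,0, 3,10.2,-17,0,0,0]'
```

```text
tcp_pos: [0.4976, 0.0274, 0.2819]
time_s: 15.15
tcp_pos: [0.5249, 0.1294, 0.1086]
eef_rot: [-179.4, -0.2, -87.3]
contact_force: [0.3, -0.4, 0.5]
gripper_width: 0.0003
```

```bash
python3 -m handwheel '[0,0,-3,0,0,0, 0,0,-4.9,0,0,0, 0,0,-4.9,0,0,0]' | grep -E 'tcp|force';  python3 -m handwheel '[0.5,-0.4,0,0,0,0, 1,-0.8,0,0,0,0, 1.3,-1,0,0,0,0, 1.3,-1,0,0,0,0]'
```

```text
tcp_pos: [0.5237, 0.1297, 0.0585]
contact_force: [-0.3, -1.4, 0.0]
time_s: 15.85
tcp_pos: [0.5375, 0.1203, 0.0598]
eef_rot: [-179.5, -0.2, -87.3]
contact_force: [-5.2, 5.6, 4.2]
gripper_width: 0.0005
```

```bash
for i in 1; do python3 -m handwheel '[0.3,-0.2,0,0,0,0, 0.3,-0.2,0,0,0,0]'| grep -E 'tcp|force'; done;  python3 -m handwheel '[0.3,-0.2,0,0,0,0, 0.3,-0.2,0,0,0,0]'
```

```text
tcp_pos: [0.5386, 0.1193, 0.0601]
contact_force: [-14.0, 12.7, 4.1]
time_s: 16.25
tcp_pos: [0.5389, 0.1189, 0.0602]
eef_rot: [-179.9, 0.1, -87.5]
contact_force: [-17.0, 17.1, 5.2]
gripper_width: 0.0001
```

At 24 N (about 0.5 N m, ten times the running torque) the wing doesn't move, so the nut is firmly tight. I'll back off and clear away.

```bash
python3 -m handwheel '[-1,0.8,0,0,0,0, -1.2,1,0,0,0,0, -1.2,1,4,0,0,0, -1.2,1,8.5,0,0,0, -1.2,1,13,0,0,0, -1.2,0,17,0,0,0, -2,-4,20,0,0,0, -3,-8.5,22,0,0,0]'|grep -E 'tcp|force'; python3 -m handwheel '[-1,-4.5,0,0,0,0, -2,-9,0,0,0,0, -3,-13.5,0,0,0,0, -4,-18,0,0,0,0, -5,-22.5,0,0,0,0, -6,-27,0,0,0,0, -7,-31,0,0,0,0, -7,-31,0,0,0,0]'; python3 -c "
from h import *
S=cap('side')['img'][:,:,::-1];T=cap('top')['img'][:,:,::-1]
cv2.imwrite('pics/S13.png',S);cv2.imwrite('pics/T13.png',T)
cv2.imwrite('pics/side13.png',cv2.resize(S[155:305,170:370],None,fx=4,fy=4,interpolation=cv2.INTER_CUBIC))"
```

```text
tcp_pos: [0.51, 0.0341, 0.2831]
contact_force: [1.3, -0.6, 0.2]
time_s: 17.85
tcp_pos: [0.4385, -0.2801, 0.2835]
eef_rot: [-179.6, 0.1, -87.6]
contact_force: [-0.0, 1.0, -0.2]
gripper_width: 0.0005
```

View pics/side13.png

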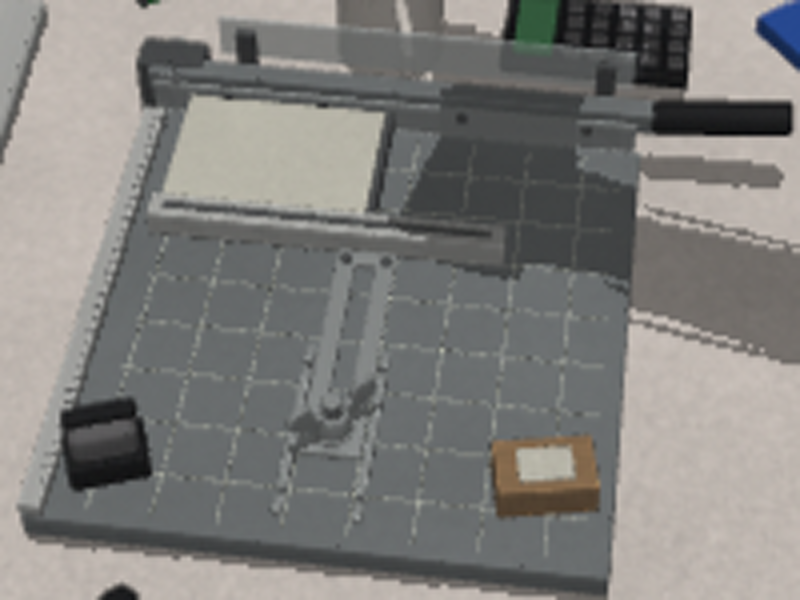

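View pics/S13.png

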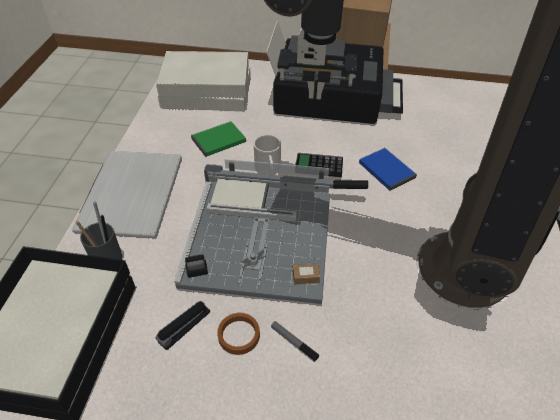

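The pad lies flat and flush between the bar and the blade, the wings are still at (295,430)–(375,395), and every bystander is where it was. The robot is clear, so I'm handing the job in.

```bash
python3 -c "
from plant import r
print(r.close_job())"
```

```text
the job is handed in; nothing more can be done
None
```

The back stop is set against the pad and the wing nut is tight; I handed the job in at about 18 s.

- **Back stop:** I pushed the bar with the open fingertips straddling the tongue. The push force rose from about 3 N to 13 N as the pad met the blade. The last pictures show no visible gap at the bar or the blade.
- **Wing nut:** Two separate brush strokes with the shut fingertips, lifted off in between, turned it about 273° (4.8 rad) clockwise to a firm stop. The force reached about 51 N there, 40 N of it along x. A third brush on the other wing met 24 N without the nut turning.
- **Final view:** The pad lies flat, the nut's wings and the bar hold their positions, and the things around look undisturbed.

I didn't test the clamped stop by pushing on it. During stroke 2 the wings were in shadow, so their angle was inferred from geometry then and measured afterwards.

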